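Pop the touch-latch bin lid on the tray line

ROBOT

A 6-joint arm with a two-finger parallel gripper is mounted at the origin on the work surface. World frame = base frame: x ahead of the robot, y to its left, z up, the work surface at z = 0. Lengths are in m, angles in rad, forces in N, time in s.
With the tool pointing down it reaches from about 0.375 to 0.975 m from the base axis. Payload 3.8 kg.
Tool frame: the origin (TCP) lies midway between the tips of the shut fingers; the grasp point (between the pads) lies 19 mm behind it; x points along the fingers, y is the direction in which the jaws open and shut, and the axes are right-handed (so a half turn about x gives the same grasp; the last joint's range is limited). The gripper opens to 88 mm and grips with 3 to 60 N. Pads are 18 mm wide; open, the fingers measure 123 mm over their backs; the gripper's body (75 mm by 187 mm) begins 45 mm behind the grasp point.
Start: joints at [1.086, 0.264, 1.604, -0, 1.274, -0.037], TCP at [0.292, 0.608, 0.239] pointing down, gripper open.
Joint ranges: [-2.63, 2.63], [-0.94, 2.18], [0.31, 2.57], [-1.31, 4.45], [0, 2.66], [-2.55, 2.55]. Speed limits (rad/s): [2.57, 2.57, 3.14, 3.14, 3.14, 3.14].

INTERFACE

Orientations are given as a rotation vector (axis times angle).
In Python, from cell import manip, inverse_kinematics, cams, order gives the robot as it stands. Calls block until the motion is done:
- manip.move_pose(position, orientation): joint-space move of the TCP to a pose.
- manip.move_linear(position, rate=0.15, rot=None): straight line of the TCP; rot=None keeps the orientation; rate is the mean speed in m/s.
- manip.set_joints(angles): joint-space move.
- manip.set_gripper(opening, force=None): finger opening in m; force is the grip in N (None keeps the last); returns when the fingers have stopped.
- manip.dwell(seconds).
- inverse_kinematics(position, orientation): joint angles nearest the present ones, or None.
- manip.state(): the state.
- cams.capture(name): name is "side" or "top" or "wrist"; returns a dict with "image" (384x512x3 uint8, blue, green, red), "z_map" (384x512 float32, m along the optical axis (not along the pixel's ray), 0 where there is no reading), "intrinsics" (3x3 intrinsics, pixels), "k1" (the pictures are not rectified: a ray, as slopes to the right and down, at radius r is drawn at 1 + k1 r^2 times it, then the intrinsics apply), "position" and "orientation" of the camera in the world; the wrist camera has in their place "T_tool_cam" (4x4, takes a point from camera to tool coordinates, whose origin is the TCP and whose axes are the tool frame's). Camera axes: x right, y down, z forward; pixel columns grow to the right and rows downward; lengths in m; the calibration is good to about 2 mm. A picture is of the moment at which its call begins: read the wrist's pose just before it.
A pose or a line that the arm cannot do raises manip.IKError and nothing moves.
- order.close_job(): hands the job in, once; it reports no verdict.
The state is a dict: "clock": time; "joint_pos": joint angles; "joint_velocities": joint speeds; "tau": joint torques, N m; "tool_pos": TCP position; "tcp_rot": TCP orientation; "contact_force": force on the tool from outside, world axes, zero at the start; "moment": the same for the moment, N m; "gripper_width": finger opening in m.
Only numpy, scipy, OpenCV 4.12 (cv2) and the standard library are available. Lean on these libraries where they do the work, as an engineer would, in place of code of your own. Each camera call takes 0.05 s, during which the arm holds its last target.

TASK

A mug has been left standing on the burgundy touch-latch lid of a counter bin. With the fingers, gently slide the mug sideways off the lid onto the round black pad on that same bin, without lifting it, so that its whole foot stands on the pad. Then press the white dot at the front of the burgundy lid down with a fingertip until the catch lets go, and let the lid spring ajar; leave the grey bin shut and everything else where it is.

Things in the scene. Friction and masses are not known exactly. Their poses are not given: they have to be found in the camera images.
- burg_bin: fixed metal counter bin with burgundy lid and front strip, 260 (x) x 280 (y) x 90 mm high. Origin: centre of its underside, on the table; +x from its front to its back (away from the robot), +y to its left. In this frame the lid covers x -109 to +39, y -122 to +12 mm, its top 1 mm above the 90 mm high deck; behind it (x over 41) is a rear deck; rims 18 mm in front, 12 mm at -y
- burg_pad (a point): centre of the flush round black pad, 116 mm across, on the side deck of the burgundy bin, 90 mm above the table, at x -30, y +80 mm in the bin frame: the place for the mug. The side deck is y +16 to +140 mm by the bin's whole depth; the mug slides onto it from the lid over a step down of 1 mm
- burg_lid (a joint): angle of the burgundy lid, rad; hinge at its back (bin x = +40 mm, along y). 0 shut and latched; negative pressed in (stop -0.05); positive open. About 4 N and 3.5 mm of press at the dot (-0.027) free the catch; the stop is at 6.5 mm. As the finger withdraws upward the lid springs up after it and rests ajar near 0.43, front edge 60 mm above the deck. It does not latch again
- burg_press (a point): centre of the white dot, 22 mm across, on top of the burgundy lid near its front edge, 125 mm in front of the hinge; 91 mm above the work surface when shut
- mug_center (a point): the mug to slide: dark burgundy, round, cream lid, no handle; 82 mm across at the lid, 80 mm at the belly (30 to 68 mm up), 70 mm at 25 mm up, 66 mm at its foot, 76 mm high, about 250 g; it stands loose on the burgundy lid. This point is on its axis, 38 mm above its foot; z is its axis
- mug: the same mug, origin at the centre of its foot
- grey_bin: a bin of the same make, size and layout as burg_bin, with grey lid and front strip; leave it shut. Same origin and axes
- grey_lid (a joint): angle of the grey lid, as burg_lid; it stays 0
- tub_green_center (a point): small cream tub with a mint-green lid, 64 mm across, 47 mm high, 130 g, loose on the rear deck of the burgundy bin; this point is its centre. Leave alone
- tub_blue_center (a point): small cream tub with a pale blue lid, same size, loose on the grey lid; this point is its centre. Leave alone
- mug_b_center (a point): spare mug, brighter burgundy, same size as the mug, standing on or near the pad of the grey bin; this point is its centre. Leave alone
- bowl: burgundy bowl with white lid, 124 mm across, 62 mm high, on the table beyond the bins; origin at the centre of its foot. Leave alone
- spoon: spoon 170 mm long with steel bowl and wooden handle, lying on the table beyond the bins; origin under its middle. Leave alone
Things that resemble listed ones, but are neither listed nor needed, are in the scene too. What is shaped like the mug but blue or orange is not meant.

How it is judged:
On the way, in this order (a step that is already met when the one before it is completed fails the run):
1. the mug stands at rest on the burgundy bin's round pad, clear of the lid, with the lid still shut (horizontal distance between mug_center and burg_pad below 0.027 m and z of mug_center in the frame of burg_bin between 0.118 and 0.138 m and angle between mug_center's own z axis and vertical below 0.12 rad and linear speed of mug below 0.02 m/s and value of joint burg_lid between -0.015 and 0.02 rad), for 0.2 s.
2. a fingertip presses the burgundy lid in until the catch frees (value of joint burg_lid below -0.02 rad and contact force between the fingers and burg_lid above 1 N).
At the end, for the whole second after the job is handed in: the burgundy lid rests ajar (0.3 to 0.6 rad); the mug stands upright and still on the burgundy bin's pad, its axis within 27 mm of the pad's centre; the grey lid is shut; each other loose thing is within 30 mm of its start (value of joint burg_lid between 0.3 and 0.6 rad and velocity of joint burg_lid between -0.05 and 0.05 rad/s and horizontal distance between mug_center and burg_pad below 0.027 m and z of mug_center in the frame of burg_bin between 0.118 and 0.138 m and angle between mug_center's own z axis and vertical below 0.12 rad and linear speed of mug below 0.02 m/s and value of joint grey_lid between -0.02 and 0.03 rad and distance of each of tub_green_center, tub_blue_center, mug_b_center, bowl, spoon from where it was at the start of the episode below 0.03 m); the robot touches nothing.
It fails at once if the mug is lifted (its centre more than 150 mm above the table, that is over 20 mm above where it slides) (height (world z) of mug_center above 0.15 m).
It fails at once if the mug is tipped (over 0.5 rad) (angle between mug_center's own z axis and vertical above 0.5 rad).
It fails at once if the mug is rammed or squeezed hard (over 25 N) (contact force between the fingers and mug above 25 N).
It fails at once if the grey lid is sprung open (value of joint grey_lid above 0.06 rad).
It fails at once if another loose thing (tubs, spare mug, bowl, spoon) is shifted more than 30 mm (distance of any of tub_green_center, tub_blue_center, mug_b_center, bowl, spoon from where it was at the start of the episode above 0.03 m).
It also fails if it takes over 51 s, if anything falls off the work surface, if the arm or the gripper's body presses on something with over 40 N, if the wrist force passes 120 N, or if a joint passes its speed limit or range.

## Working session

There is one attempt and no reset: what is moved stays moved. The work goes in short steps, each a Python script; the robot and the scene stay as the last script left them, time stands still between calls to the robot, and variables do not carry over. Pictures are saved under pics/ and viewed, and the job is handed in when it is done.

```bash
ls; mkdir -p pics; cat > h.py <<'E'
import numpy as np, cv2, json
from scipy.spatial.transform import Rotation as R
def pose(c):
    o=np.array(c["orientation"]);
    Rm=o if o.shape==(3,3) else R.from_rotvec(o).as_matrix()
    return Rm,np.array(c["position"])
def slopes(c,u,v):
    K=np.array(c["intrinsics"]);k1=float(c["k1"])
    d=np.array([(u-K[0,2])/K[0,0],(v-K[1,2])/K[1,1]]);s=d.copy()
    for _ in range(30): s=d/(1+k1*(s@s))
    return s
def ray(c,u,v):
    s=slopes(c,u,v);Rm,p=pose(c);return p,Rm@np.array([s[0],s[1],1])
def atz(c,u,v,z):
    p,d=ray(c,u,v);return p+d*(z-p[2])/d[2]
def atdepth(c,u,v):
    z=np.median(c["z_map"][int(v)-1:int(v)+2,int(u)-1:int(u)+2]);p,d=ray(c,u,v);return p+d*z
def proj(c,P):
    Rm,p=pose(c);q=Rm.T@(np.array(P)-p);s=q[:2]/q[2];s=s*(1+float(c["k1"])*(s@s));K=np.array(c["intrinsics"])
    return K[0,0]*s[0]+K[0,2],K[1,1]*s[1]+K[1,2]
def save(n,c):
    import pickle;pickle.dump(c,open(n,"wb"))
def load(n):
    import pickle;return pickle.load(open(n,"rb"))
E
python3 - <<'E'
from cell import *
from h import *
for n in("side","top"):
    c=cams.capture(n);save(n+"0.pkl",c);cv2.imwrite(f"pics/{n}0.png",cv2.resize(c["image"],(800,600),interpolation=cv2.INTER_CUBIC))
    print(n,c["position"],c["orientation"],c["k1"],c["intrinsics"])
print(manip.state())
E
```

```text
pics
side [ 0.12212653 -0.78239935  1.09531465] [-2.33636766  0.68515117 -0.23152068] -0.004752882683587584 [[414.20117374   0.         255.16543314]
 [  0.         414.20117374 188.04518428]
 [  0.           0.           1.        ]]
top [ 0.41471878 -0.02079354  1.23679974] [-2.15408904  2.16927122 -0.14456515] -0.07733805189241039 [[377.87106809   0.         256.53581987]
 [  0.         377.87106809 194.5828607 ]
 [  0.           0.           1.        ]]
{'clock': 0.1, 'joint_pos': array([ 1.08609786e+00,  2.64722542e-01,  1.60518056e+00, -2.30587469e-05,
        1.27373256e+00, -3.68896592e-02]), 'joint_velocities': array([ 7.17583461e-04, -3.78657583e-03, -3.09017562e-03,  4.02071370e-05,
       -6.38428277e-04, -1.15066173e-03]), 'tau': array([ 4.06846475e-04, -5.03619826e+01, -3.58070040e+01,  7.31334602e-02,
        2.33741716e-02, -2.30110527e-05]), 'tool_pos': array([0.29197905, 0.60788753, 0.2375131 ]), 'tcp_rot': array([ 0.34962898,  1.54262679, -0.35276016]), 'contact_force': array([-0.08946604, -0.63734736,  0.01667243]), 'moment': array([ 0.01990566,  0.05289693, -0.01852799]), 'gripper_width': 0.08841677130942376}
```

View pics/top0.png

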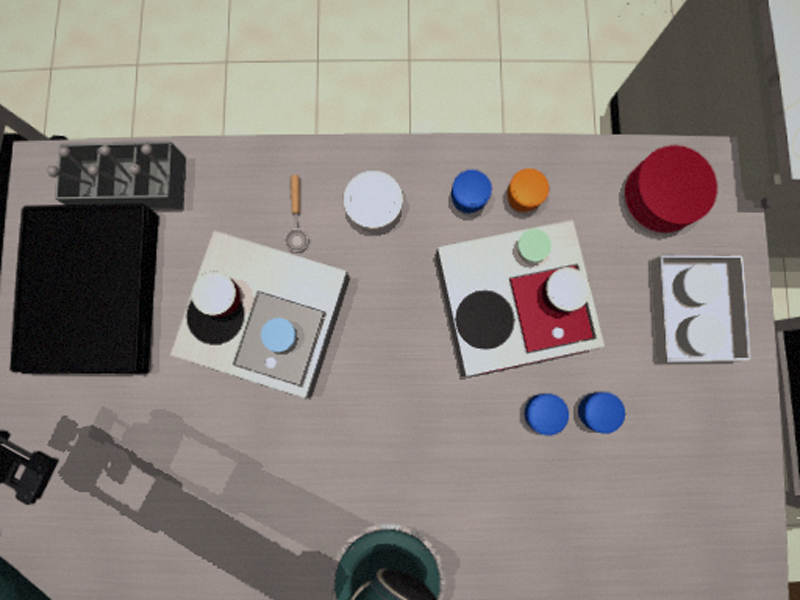

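View pics/side0.png

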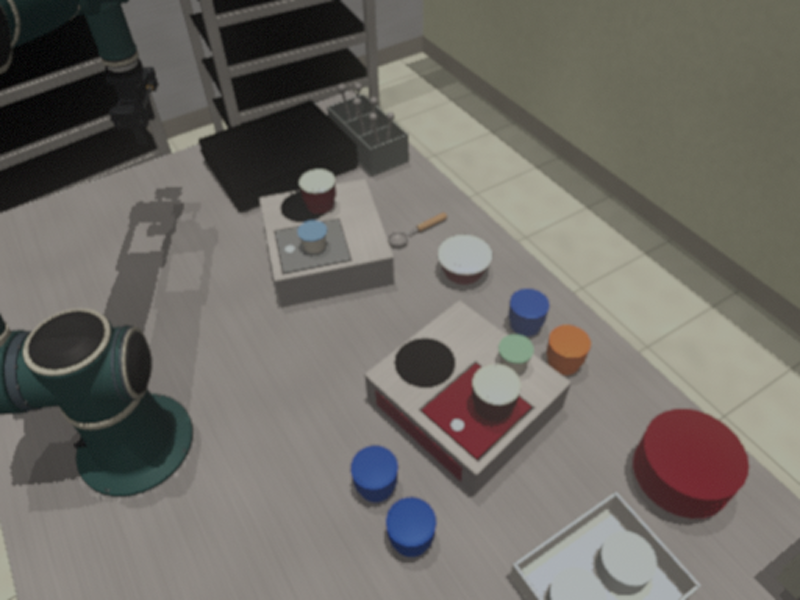

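The top view shows the burgundy bin right of centre: mug lid at about (567,289), pad (484,319), dot (558,333) in the 800x600 picture. The green tub sits behind at (534,246). I'll enlarge that area.

```bash
python3 - <<'E'
from h import *
c=load("top0.pkl");cv2.imwrite("pics/topc.png",cv2.resize(c["image"][130:250,265:405],(770,660)[0:1]+(660,),interpolation=cv2.INTER_CUBIC)[:600])
c=load("side0.pkl");cv2.imwrite("pics/sidec.png",cv2.resize(c["image"][185:315,225:375],(690,598),interpolation=cv2.INTER_CUBIC))
E
```

```text
(no output)
```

View pics/topc.png

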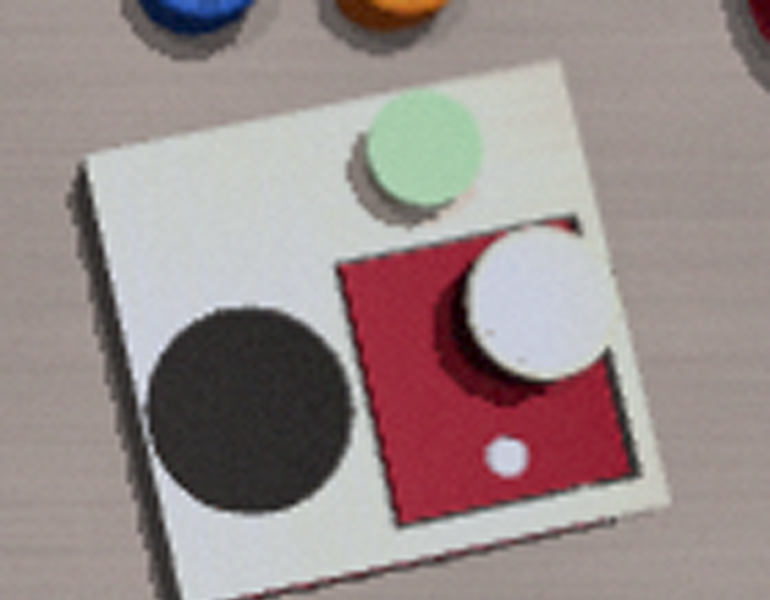

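View pics/sidec.png

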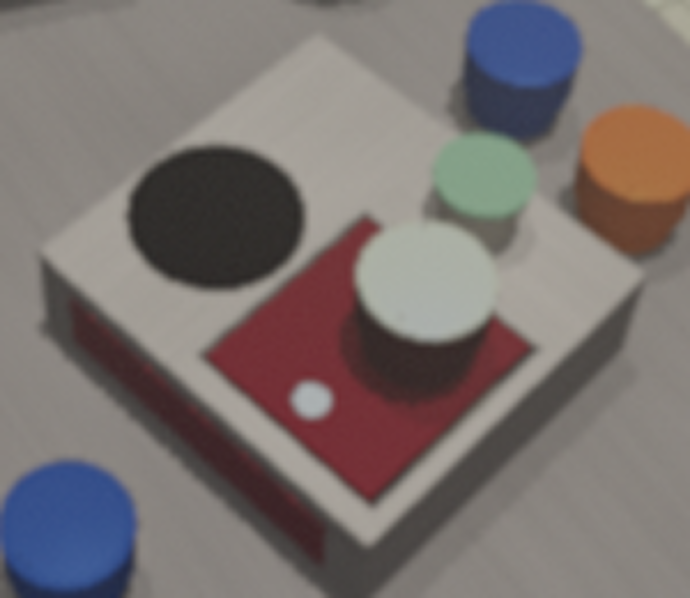

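Top crop (5.5x): pad centre about (250,410), dot (507,457), mug lid centre (541,303), and three visible deck corners at (87,158), (557,62), (670,506). Side crop (4.6x): pad (216,217), dot (312,400), mug lid (427,281). I'll convert both views to positions and compare them.

```bash
python3 - <<'E'
from h import *
t=load("top0.pkl");s=load("side0.pkl")
T=lambda x,y,z:atz(t,265+x/5.5-.4,130+y/5.5-.4,z)
S=lambda x,y,z:atz(s,225+x/4.6-.4,185+y/4.6-.4,z)
np.set_printoptions(precision=4,suppress=True)
print("pad",T(250,410,.09),S(216,217,.09),atdepth(t,310,204))
print("dot",T(507,457,.091),S(312,400,.091),atdepth(t,357,213))
print("mugtop",T(541,303,.167),S(427,281,.167),atdepth(t,363,185))
print("tub",T(425,148,.137),S(486,175,.137))
print("corners BL,BR,FR,FL",T(87,158,.09),T(557,62,.09),T(670,506,.09),T(185,603,.09))
print("side cnr BL BR FL FR",S(320,36,.09),S(643,275,.09),S(43,255,.09),S(372,546,.09))
# similarity fit
L=np.array([[130,140],[130,-140],[-130,-140],[-130,140],[-30,80],[-85,-55]])/1e3
def fit(W):
    W=np.array(W)[:,:2]; a=L-L.mean(0);b=W-W.mean(0)
    th=np.arctan2((a[:,0]*b[:,1]-a[:,1]*b[:,0]).sum(),(a*b).sum());Q=np.array([[np.cos(th),-np.sin(th)],[np.sin(th),np.cos(th)]])
    o=W.mean(0)-Q@L.mean(0);return th,o,(W-(L@Q.T+o)),Q
for W in([T(87,158,.09),T(557,62,.09),T(670,506,.09),T(185,603,.09),T(250,410,.09),T(507,457,.091)],
         [S(320,36,.09),S(643,275,.09),S(372,546,.09),S(43,255,.09),S(216,217,.09),S(312,400,.091)]):
    th,o,r,Q=fit(W);print(th,o);print(r*1000)
    for m in(T(541,303,.167),S(427,281,.167)): print("mug in bin",(Q.T@(m[:2]-o))*1000)
E
```

```text
pad [ 0.5273 -0.1956  0.09  ] [ 0.5249 -0.1978  0.09  ] [ 0.5277 -0.1955  0.0899]
dot [ 0.4998 -0.3387  0.091 ] [ 0.4987 -0.3398  0.091 ] [ 0.4989 -0.3395  0.0904]
mugtop [ 0.575 -0.339  0.167] [ 0.5709 -0.3462  0.167 ] [ 0.5745 -0.34    0.1641]
tub [ 0.665  -0.2878  0.137 ] [ 0.6641 -0.2902  0.137 ]
corners BL,BR,FR,FL [ 0.6706 -0.1071  0.09  ] [ 0.726  -0.3777  0.09  ] [ 0.4716 -0.4304  0.09  ] [ 0.4209 -0.1572  0.09  ]
side cnr BL BR FL FR [ 0.6703 -0.1101  0.09  ] [ 0.7234 -0.3797  0.09  ] [ 0.4169 -0.1625  0.09  ] [ 0.4731 -0.4333  0.09  ]
0.19666894667850346 [ 0.5723 -0.2681]
[[-1.8505 -1.6644]
 [-1.1862  2.3146]
 [-0.5581  0.468 ]
 [ 3.4792 -0.9858]
 [ 0.011  -0.0715]
 [ 0.1046 -0.0609]]
mug in bin [-11.2245 -70.0411]
mug in bin [-16.6728 -76.2548]
0.2024312209501557 [ 0.5708 -0.2707]
[[ 0.2556 -2.6161]
 [-2.9167  2.0939]
 [ 1.5151  0.7622]
 [ 1.5443 -2.7517]
 [-0.4598  0.5577]
 [ 0.0616  1.954 ]]
mug in bin [ -9.6447 -67.7091]
mug in bin [-15.1287 -73.8912]
```

Both views agree to a few mm: bin yaw about 0.20, pad about (0.526,-0.197), mug about (0.573,-0.342). Next I'll move above the mug and check with the wrist camera.

```bash
cat >> h.py <<'E'
TH=0.1995;O=np.array([.5716,-.2694])
def B(x,y): return O+np.array([[np.cos(TH),-np.sin(TH)],[np.sin(TH),np.cos(TH)]])@np.array([x,y])
def ori(a): # jaw axis heading a (rad in world xy), tool down
    y=np.array([np.cos(a),np.sin(a),0]);x=np.array([0,0,-1.]);return R.from_matrix(np.c_[x,y,np.cross(x,y)]).as_rotvec()
def wcap(manip,cams):
    s=manip.state();c=cams.capture("wrist");Rt=R.from_rotvec(s["tcp_rot"]).as_matrix();M=np.array(c["T_tool_cam"])
    c["orientation"]=Rt@M[:3,:3];c["position"]=Rt@M[:3,3]+s["tool_pos"];return c
E
python3 - <<'E'
from cell import *
from h import *
s=manip.state();print(s["tool_pos"],R.from_rotvec(s["tcp_rot"]).as_matrix().round(2))
p=[0.55,-0.30]
for a in(TH+np.pi/2,TH-np.pi/2,TH,TH+np.pi):
    print(a,inverse_kinematics([.573,-.342,.30],ori(a)))
a=min((TH+np.pi/2,TH-np.pi/2),key=lambda a:abs(inverse_kinematics([.573,-.342,.30],ori(a))[5]) if inverse_kinematics([.573,-.342,.30],ori(a)) is not None else 9)
manip.move_linear(s["tool_pos"]+[0,0,.1],rate=.25)
manip.move_pose([.55,-.30,.38],ori(a))
c=wcap(manip,cams);save("w0.pkl",c);cv2.imwrite("pics/w0.png",cv2.resize(c["image"],(800,600)))
s=manip.state();print(a,s["clock"],s["tool_pos"],s["joint_pos"],c["position"])
E
```

```text
[0.29197905 0.60788753 0.2375131 ] [[-0.    0.43  0.9 ]
 [-0.    0.9  -0.43]
 [-1.   -0.   -0.  ]]
1.7702963267948966 [-0.57542953  0.21985992  1.54614726  0.          1.37558547 -2.34572586]
-1.3712963267948965 [-0.57542953  0.21985992  1.54614726  0.          1.37558547  0.79586679]
0.1995 [-0.57542953  0.21985992  1.54614726  0.          1.37558547 -0.77492953]
3.341092653589793 [-5.75429535e-01  2.19859915e-01  1.54614726e+00 -4.44089210e-16
  1.37558547e+00  2.36666312e+00]
-1.3712963267948965 3.9917 [ 0.55034882 -0.29933748  0.37988767] [-5.37991218e-01  1.19948932e-01  1.51900814e+00  1.54222096e-04
  1.50282977e+00  8.32152329e-01] [ 0.62038022 -0.28546832  0.52418629]
```

View pics/w0.png

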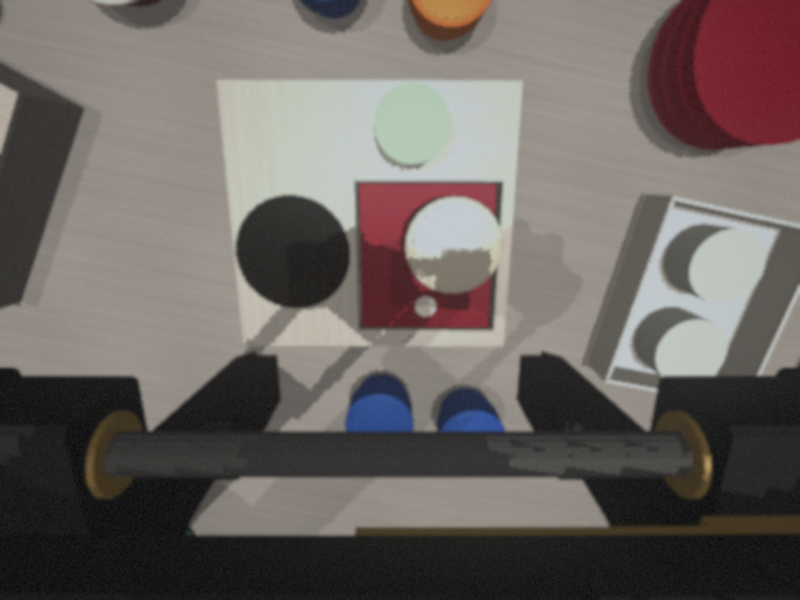

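The wrist picture shows the pad at (293,251), the dot at (426,306), the mug lid at (453,245) and the tub at (413,124).

```bash
python3 - <<'E'
from h import *
np.set_printoptions(precision=4,suppress=True)
c=load("w0.pkl");f=.64
W=lambda x,y,z:atz(c,x*f-.2,y*f-.2,z)
print("pad",W(293,251,.09),B(-.03,.08));print("dot",W(426,306,.091),B(-.085,-.055))
print("mug",W(453.5,245.5,.167),"diam",np.linalg.norm(W(405,246,.167)-W(502,246,.167)),"tub",W(413,124,.137))
for p,b in(((218,80),(.13,.14)),((522,80),(.13,-.14)),((503,347),(-.13,-.14)),((244,347),(-.13,.14))): print(W(*p,.09),B(*b))
for n in("top0.pkl","w0.pkl","side0.pkl"):
    d=load(n);P=[]
    for v in range(0,384):
        for u in range(0,512):
            z=d["z_map"][v,u]
            if z>0:
                q,r=ray(d,u,v);q=q+r*z
                if abs(q[0]-.573)<.06 and abs(q[1]+.342)<.06 and .155<q[2]<.18:P.append(q)
    P=np.array(P);print(n,len(P),P.mean(0) if len(P) else 0,P.min(0),P.max(0),(P.max(0)+P.min(0))/2)
E
```

```text
pad [ 0.5293 -0.1958  0.09  ] [ 0.5263 -0.1969]
dot [ 0.4998 -0.3394  0.091 ] [ 0.4992 -0.3402]
mug [ 0.5764 -0.3409  0.167 ] diam 0.08010192408638239 tub [ 0.6646 -0.2889  0.137 ]
[ 0.6715 -0.1075  0.09  ] [ 0.6713 -0.1064]
[ 0.7265 -0.3787  0.09  ] [ 0.7268 -0.3809]
[ 0.4712 -0.4304  0.09  ] [ 0.4719 -0.4324]
[ 0.4158 -0.158   0.09  ] [ 0.4164 -0.1579]
top0.pkl 615 [ 0.5756 -0.3403  0.1659] [ 0.5364 -0.3823  0.1555] [ 0.6163 -0.302   0.1745] [ 0.5764 -0.3422  0.165 ]
w0.pkl 3035 [ 0.577  -0.3407  0.1647] [ 0.5352 -0.3827  0.1584] [ 0.6163 -0.301   0.1677] [ 0.5758 -0.3418  0.1631]
side0.pkl 653 [ 0.5721 -0.3465  0.1643] [ 0.534  -0.3848  0.1555] [ 0.6159 -0.3044  0.1709] [ 0.575  -0.3446  0.1632]
```

All three views now agree to about 2 mm: mug (0.576,-0.342), pad (0.527,-0.1965). The open jaws clear the mug by only 3 mm a side. So I'll come down in front of it and slip the jaws around it horizontally, where contact centres itself.

```bash
cat >> h.py <<'E'
MUG=np.array([.5763,-.3415]);PAD=np.array([.5272,-.1965]);A=TH-np.pi/2;EX=np.array([np.cos(TH),np.sin(TH)])
E
python3 - <<'E'
from cell import *
from h import *
manip.set_gripper(.088,4)
p=MUG-EX*.068
manip.move_pose([*p,.20],ori(A))
manip.move_linear([*p,.117],rate=.1)
f0=manip.state()["contact_force"]
for k in(.045,.03,.015,0):
    manip.move_linear([*(MUG-EX*k),.117],rate=.06);s=manip.state();print(k,s["contact_force"]-f0,s["tool_pos"])
c=wcap(manip,cams);save("w1.pkl",c);cv2.imwrite("pics/w1.png",cv2.resize(c["image"],(800,600)))
c=cams.capture("side");cv2.imwrite("pics/s1.png",cv2.resize(c["image"][160:320,210:400],(713,600)));print(s["clock"])
E
```

```text
0.045 [-1.25173536  0.51866516  0.25169007] [ 0.53255889 -0.35019651  0.11695798]
0.03 [ 0.03718984 -0.53191567  0.52959494] [ 0.54726234 -0.34732826  0.1169474 ]
0.015 [-1.02379331 -0.24927753  0.66533139] [ 0.56201117 -0.34435943  0.11700708]
0 [-0.32515904  0.15745468  0.79940603] [ 0.57671728 -0.34135247  0.11695956]
7.7167
```

View pics/w1.png

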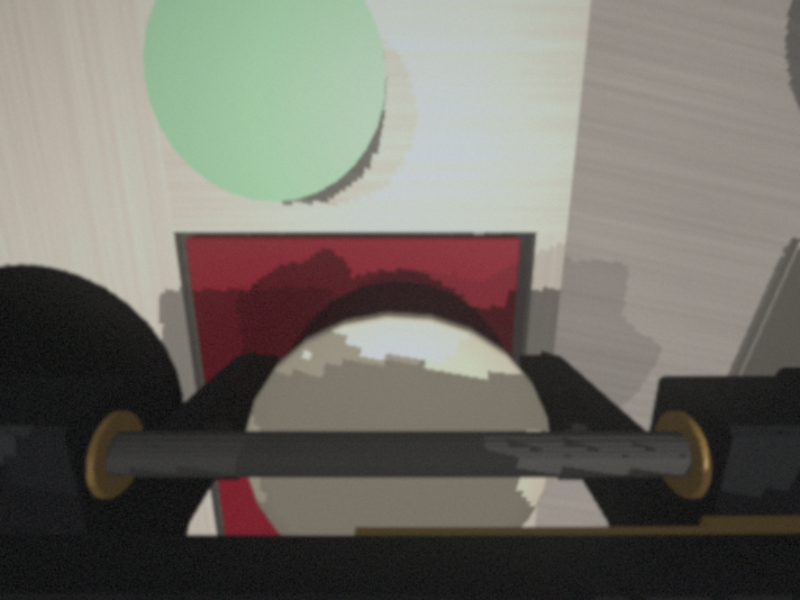

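View pics/s1.png

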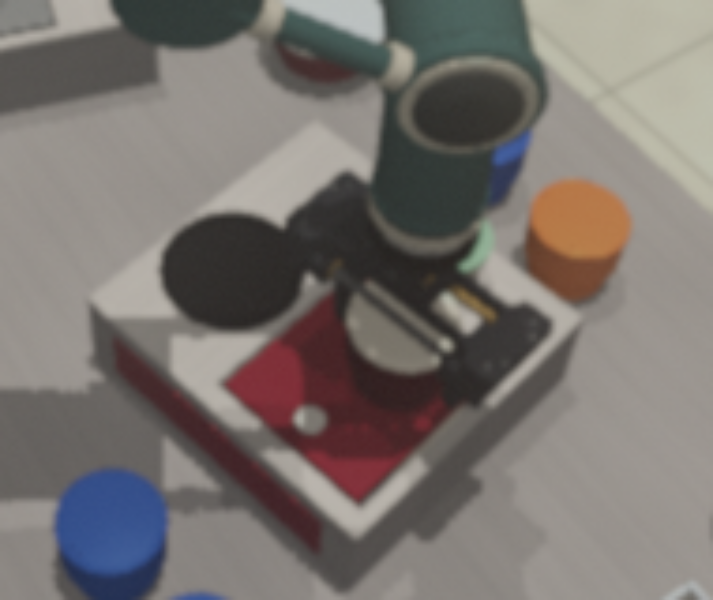

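The mug sits centred between the fingers with no contact force. I'll grip it lightly and slide it at constant height, then go down 1 mm once it is past the lid.

```bash
python3 - <<'E'
from cell import *
from h import *
f0=manip.state()["contact_force"]
manip.set_gripper(.083,4);manip.set_gripper(.074,4)
s=manip.state();print(s["gripper_width"],s["contact_force"]-f0)
g=(s["tool_pos"][:2]);d=PAD-g
for k in(.25,.5,.84):
    manip.move_linear([*(g+k*d),.117],rate=.05);s=manip.state();print(k,s["contact_force"]-f0,s["gripper_width"])
manip.move_linear([*PAD,.1162],rate=.04);manip.dwell(.3)
s=manip.state();print(s["tool_pos"],s["contact_force"]-f0,s["gripper_width"],s["clock"])
c=cams.capture("side");cv2.imwrite("pics/s2.png",cv2.resize(c["image"][160:320,210:400],(713,600)))
E
```

```text
0.08085898538936355 [0.10214741 1.00509611 0.82936273]
0.25 [-0.23314288  2.08468681  1.08733235] 0.08040922657845039
0.5 [0.1605718  1.85020098 2.02622386] 0.08081947283457251
0.84 [ 0.11103088 -0.59732722 -1.73927661] 0.08053027945704001
[ 0.52723105 -0.19665421  0.11617015] [-0.09177627 -0.25507298 -1.21829605] 0.08084914974893195 12.4083
```

View pics/s2.png

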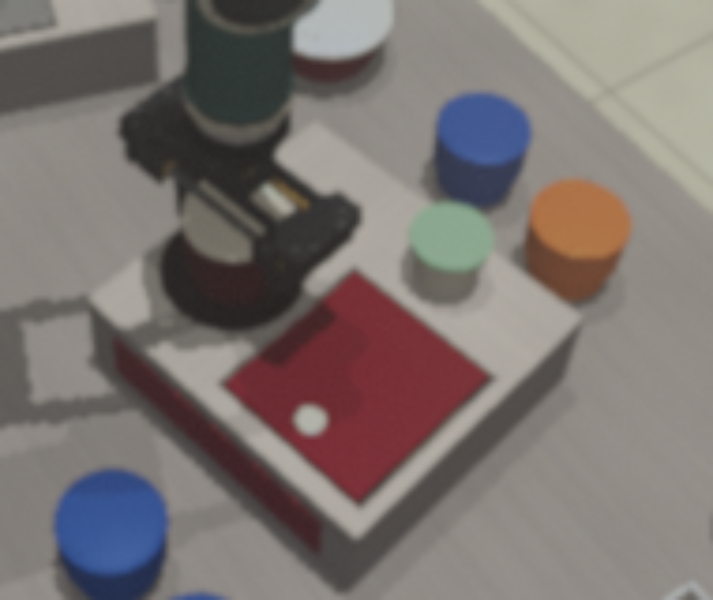

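The mug is on the pad and the lid is still shut. I'll lower until it bears fully, release, back out forwards and check.

```bash
python3 - <<'E'
from cell import *
from h import *
manip.move_linear([*PAD,.1157],rate=.02)
manip.set_gripper(.088,4);manip.dwell(.2)
manip.move_linear([*(PAD-EX*.07),.1157],rate=.08)
manip.move_linear([*(PAD-EX*.07),.25],rate=.2)
manip.set_gripper(0.0,10)
p=B(-.085,-.055)-EX*.07
a=TH # jaw along bin x
print(inverse_kinematics([*p,.25],ori(a)))
manip.move_pose([*p,.30],ori(a))
t=cams.capture("top");save("t3.pkl",t);cv2.imwrite("pics/t3.png",cv2.resize(t["image"][130:240,265:405],(763,600),interpolation=cv2.INTER_CUBIC))
c=cams.capture("side");cv2.imwrite("pics/s3.png",cv2.resize(c["image"][160:320,210:400],(713,600)))
s=manip.state();print(s["clock"],s["gripper_width"],s["tool_pos"])
E
```

```text
[-0.73282803  0.03480994  1.84442467  0.          1.26235804 -0.93232803]
18.0833 0.0004958739181108459 [ 0.43063024 -0.35370136  0.29985976]
```

View pics/t3.png

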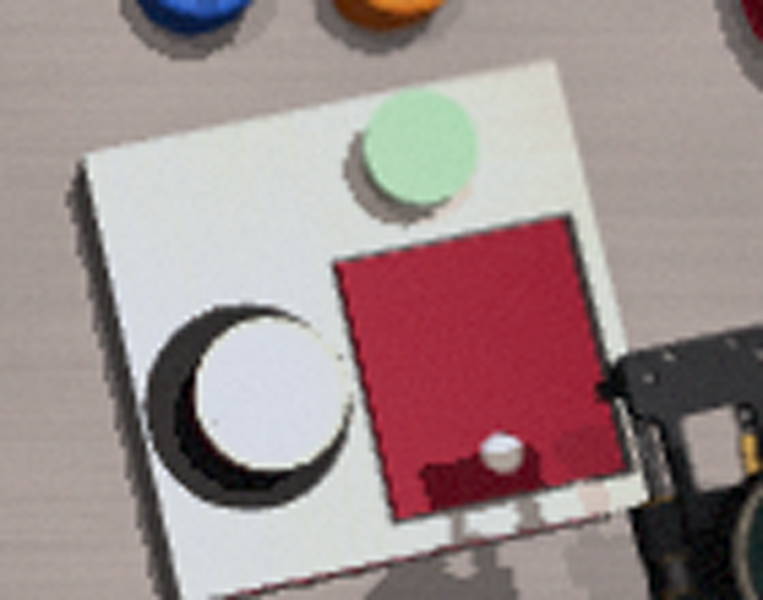

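View pics/s3.png

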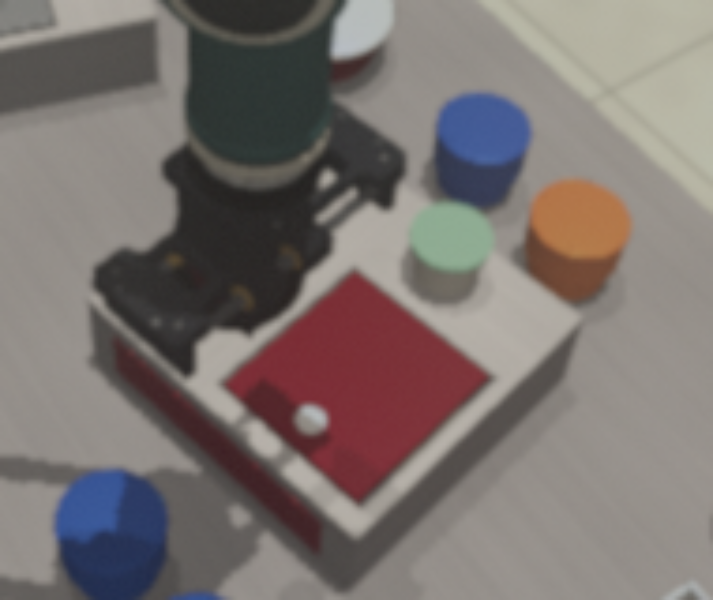

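Top crop: the mug lid is centred at about (272,394), upright over the pad, and the lid is shut with the dot at (502,453). I'll check the mug position in numbers, then press.

```bash
python3 - <<'E'
from cell import *
from h import *
t=load("t3.pkl");m=atz(t,265+272/5.45-.4,130+394/5.45-.4,.166);print("mug",m,"pad",PAD,"err mm",(m[:2]-PAD)*1000,"dot",atz(t,265+502/5.45-.4,130+453/5.45-.4,.091))
d=np.array([.4995,-.3398]);
manip.move_pose([*d,.20],ori(TH));manip.move_linear([*d,.105],rate=.1);manip.dwell(.2)
f0=manip.state()["contact_force"];z=.105
while z>.0850:
    z-=.001;manip.move_linear([*d,z],rate=.02);s=manip.state();f=(s["contact_force"]-f0)[2]
    if z<.094:print(round(z,4),round(s["tool_pos"][2],4),f.round(2))
    if f>12:break
manip.dwell(.2);print(manip.state()["contact_force"]-f0)
manip.move_linear([*d,.17],rate=.05);manip.move_linear([*d,.27],rate=.15)
manip.move_pose([.40,-.42,.30],ori(TH));manip.dwell(.5)
t=cams.capture("top");save("t4.pkl",t);cv2.imwrite("pics/t4.png",cv2.resize(t["image"],(800,600),interpolation=cv2.INTER_CUBIC))
c=cams.capture("side");save("s4.pkl",c);cv2.imwrite("pics/s4.png",cv2.resize(c["image"][160:320,210:400],(713,600)))
print(manip.state()["clock"])
E
```

```text
mug [ 0.52617793 -0.19696217  0.166     ] pad [ 0.5272 -0.1965] err mm [-1.02207179 -0.4621721 ] dot [ 0.49971217 -0.33850766  0.091     ]
0.094 0.0939 0.44
0.093 0.0929 0.98
0.092 0.0919 -0.11
0.091 0.0913 1.91
0.09 0.0905 4.42
0.089 0.0895 4.53
0.088 0.0882 4.17
0.087 0.087 3.68
0.086 0.086 4.2
0.085 0.0855 6.12
[-0.77977908 -0.63278811  6.04985982]
29.0
```

View pics/t4.png

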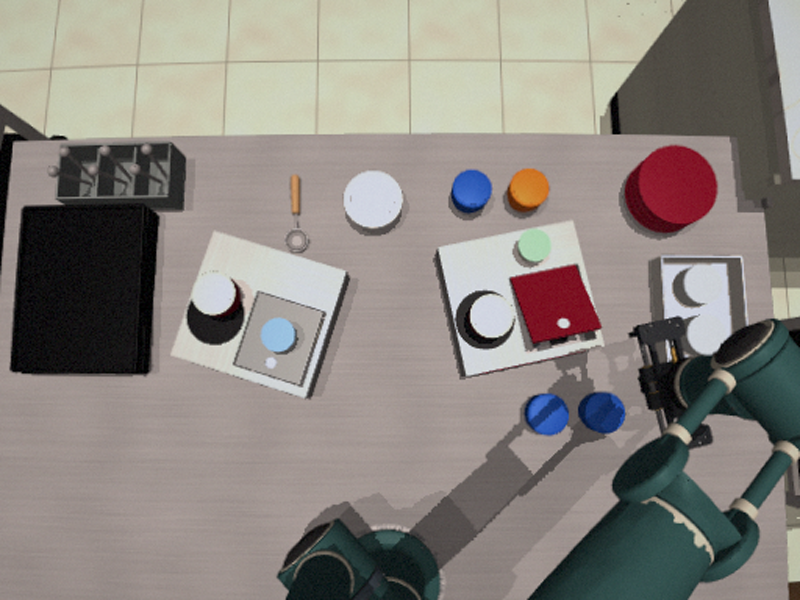

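View pics/s4.png

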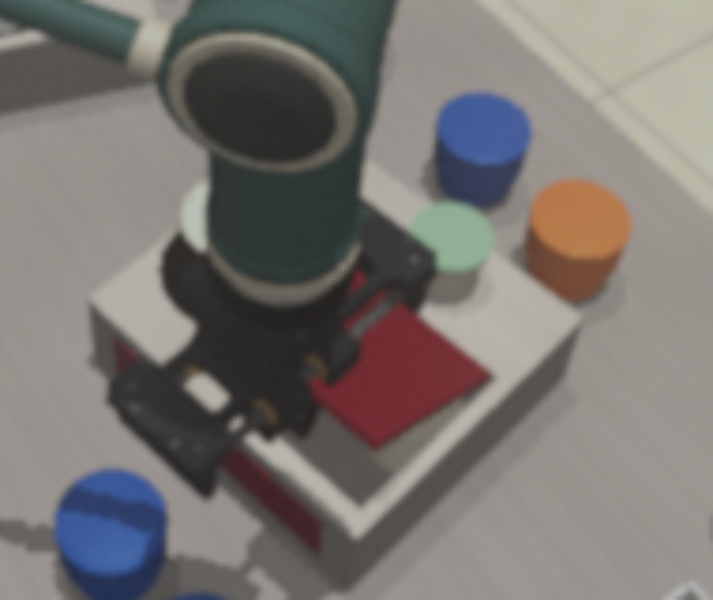

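The lid is ajar (dot now at (563,323) in the top view), the mug is on the pad, and nothing else has visibly moved. Before handing in I'll check the lid height.

```bash
python3 - <<'E'
from cell import *
from h import *
t=load("t4.pkl");p=atdepth(t,360,206.7);print("dot",p,"angle~",np.arcsin((p[2]-.091)/.125));print("mug top",atdepth(t,314.5,202),"tub",atz(t,534*.64,246*.64,.137))
t2=cams.capture("top");print("still?",np.abs(t2["z_map"]-t["z_map"])[165:220,325:390].mean())
s=manip.state();print(s["contact_force"],s["clock"]);order.close_job()
E
```

```text
dot [ 0.51350697 -0.33477408  0.14222022] angle~ 0.4221928922275203
mug top [ 0.5259688  -0.19708331  0.16507069] tub [ 0.66219821 -0.28739255  0.137     ]
still? 0.009786441
[-0.63064462  0.26260804  0.10454876] 29.05
the job is handed in; nothing more can be done
```

The mug is on the burgundy bin's pad, the burgundy lid is ajar, and I handed the job in at about 29 s of the 51 s allowed. I gripped the mug with about 4 N and slid it off the lid without lifting it. Then I pressed the dot down about 5.5 mm with the closed fingertips, reaching about 6 N, and withdrew upward.

**Last checks:**
- **Mug:** it stands upright about 1 mm from the pad centre. Its top measured 0.165 m, which fits a mug standing on the pad.
- **Burgundy lid:** it was still shut before I pressed it. It now rests at about 0.42 rad, worked out from the height of the dot.
- **Everything else:** the last top picture shows the grey lid shut. The tubs, spare mug, bowl and spoon look unmoved by eye; I only measured the green tub, which was within about 3 mm of its start.
- **Arm:** it is parked clear, with a wrist force reading under 1 N.

**One unclear check:** I compared two depth pictures around the lid to confirm it had stopped moving. They differed by about 10 mm on average, which I took to be depth noise and missing readings, but I did not confirm that. The lid had been free for several seconds by then.

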